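Turn the painter's turntable to the green jar

TASK

Push the spokes of the turntable round with a fingertip until the bare white wedge of the painted panel points straight at the green paint jar, and leave it standing there. The paint is still wet, so do not touch the panel itself; push gently, do not grip the spokes, and leave the jars and everything else on the table where they are.

Things in the scene. Friction and masses are not known exactly. Their poses are not given: they have to be found in the camera images.
- turntable: fixed foot of the turntable: dark steel disc, 144 mm diameter, 10 mm thick, with a 90 mm step up to 18 mm and a steel column. Origin on the wheel's vertical turning axis at table height, z up
- wheel: turning part; origin on its vertical axis, 40 mm above the table. Four level steel spokes, 12 mm thick, centred 40 mm above the table, run out at 45, 135, 225, 315 degrees from its x axis to red 20 mm balls at 142 mm radius; bare from 80 to 132 mm radius, clear table beneath. Turns freely either way at about 0.7 N on a spoke, stays where left, no coasting. x axis = the panel's
- panel: round wet-painted panel (blue, coloured patches), 160 mm diameter, underside 50 mm and face 60 mm above the table, fixed on the wheel. Origin on the turning axis at its underside, z up. Its x axis points outward along the middle of the bare white wedge (40 degrees wide, black pencil line along its middle); the nearest spokes are 45 degrees either side of it
- jar_green: loose closed paint jar, 62 mm diameter, 82 mm tall, about 0.3 kg; origin at the centre of its underside, z up. Lid and body are green, with a paper band round the body. The jar to point at: one of three, in changing order, beyond the turntable, about 220 mm from its axis
- jar_yellow: loose closed paint jar, 62 mm diameter, 82 mm tall, about 0.3 kg; origin at the centre of its underside, z up. Lid and body are yellow, with a paper band round the body. Not to be disturbed
- jar_violet: loose closed paint jar, 62 mm diameter, 82 mm tall, about 0.3 kg; origin at the centre of its underside, z up. Lid and body are violet, with a paper band round the body. Not to be disturbed
- tube_red: loose red paint tube lying on the table, 126 mm long, 34 mm wide, 28 mm high; origin near its middle at table height, x along it. Not to be disturbed
- tube_blue: the same in blue. Not to be disturbed
- brush_mug: loose white mug of brushes, 76 mm diameter, 90 mm tall, brushes to 200 mm; origin at the centre of its underside. Not to be disturbed
- palette_knife: loose palette knife (spatula) lying on the table; its x axis runs from handle to blade. Not to be disturbed
Mind the look-alikes: they are no part of the job. Leave any pink look-alike of the jar_green alone.

How it is judged:
By the outcome, as a careful person would: the job done as asked, in the order asked, and still so for the second after the job is handed in, with the robot touching nothing.
It also fails if it takes over 72 s, if anything falls off the work surface, if the arm or the gripper's body presses on something with over 40 N, if the wrist force passes 120 N, or if a joint passes its speed limit or range.

ROBOT

A 6-joint arm with a two-finger parallel gripper is mounted at the origin on the work surface. World frame = base frame: x ahead of the robot, y to its left, z up, the work surface at z = 0. Lengths are in m, angles in rad, forces in N, time in s.
With the tool pointing down it reaches from about 0.25 to 0.725 m from the base axis. Payload 4 kg.
Tool frame: the origin (TCP) lies on the front face of the gripper's body, between the roots of the fingers; the fingertips stand 73 mm ahead of it and the grasp point (between the pads) lies 54 mm ahead of it; z points along the fingers, y is the line along which they close (so a half turn about z gives the same grasp; the last joint's range is limited). The gripper opens to 85 mm and grips with 20 to 120 N. Pads are 22 mm wide; open, the fingers measure 114 mm over their backs; the gripper's body (76 mm by 85 mm) begins 54 mm behind the grasp point. The pads swing forward as they close: fully open they stand 13 mm farther back than shut.
Start: joints at [-1.343, 0.241, 0.005, 1.335, 0, 1.571], TCP at [0.113, -0.487, 0.304] pointing down, gripper open.
Joint ranges: [-2.72, 2.72], [-1.05, 1.87], [-1.09, 1.28], [-1.99, 2.15], [-1.42, 1.44], [-3.14, 3.14]. Speed limits (rad/s): [2.79, 2.79, 3.14, 3.14, 3.14, 3.14].

INTERFACE

Orientations are given as a unit quaternion [x, y, z, w].
In Python, from workcell import bot gives the robot as it stands. The module is installed in compiled form; this text tells all that it offers.
- The arm moves only by the tool step_arm, never from a script. Its argument "rows" is a list of rows, each a list of 2 entries, a list of its own where there are three numbers: the shift along the tool's x, y, z in mm, then the turn about the tool's z in degrees. A call has 1 to 12 rows; each row is the pose to reach, as a shift and turn from the pose commanded when the call began, along the tool's axes at that moment; what a row does not reach only later rows make up. A row lasts 1/8 s, in which the tool goes at most 62.5 mm and 10.7 degrees, less where a joint would pass 70% of its speed; a pose out of reach is approached as far as the arm can. A call with a gripper value outside its range is refused whole. "claw" is the gripper's target within -1 to 1 (shut at 1, half-way at 0, fully open at -1), set as the call begins (left out, the last holds). The fingers move at their own pace and stop on an object; the grip force is fixed at half the most. Time passes only in rows, so rows that repeat a pose let the fingers close. It gives the time, the measured TCP pose, the force, the opening and the grip force at its end, in the units of the state.
- bot.get_obs(): the state, without advancing time (a new reading comes with each control period).
- bot.camera(name): name is "scene" or "top" or "wrist"; returns (picture, depth): 400x640x3 uint8, red, green, blue; 400x640 float32, m along the optical axis (not along the pixel's ray), 0 where there is no reading.
- bot.camera_params(name): a dict with "fx", "fy", "cx", "cy" (pixels), "pose" (4x4, takes a point from camera to world coordinates). Camera axes: x right, y up, looking along -z (the intrinsics and any distortion apply to the point x, -y, -z); pixel columns grow to the right and rows downward; lengths in m; the calibration is good to about 2 mm. A picture is of the moment at which its call begins: read the wrist's pose just before it. camera_params takes no time and is no camera call; for the wrist camera it gives the pose at the moment of the call.
- bot.job_done(): hands the job in; it is judged then, once.
Trained networks look in the newest picture that a camera, given by its name, has taken for a name from the list of things; names that differ only in an ending like _2 or _b are one class to them, and where a whole thing is asked for, a point or a joint stands for the part that bears it (a point fixed in the world has none). Each returns a list of dicts, best first, with "score" (0 to 1); they miss things now and then, are a little off and sometimes report something else, mostly with a low value. They report only what shows in the picture. A call takes as long as a camera call. They do not tell look-alikes from the thing itself.
- bot.trace(target, camera): "pixels" (400x640 bool, what is visible of it) and "uv" ([column, row] in pixels, amid what is visible of it).
The state is a dict: "clock": time; "joint_pos": joint angles; "joint_vel": joint speeds; "tau": joint torques, N m; "eef_pos": TCP position; "tool_rot": TCP orientation; "ft_force": force on the tool from outside, world axes, zero at the start; "ft_torque": the same for the moment, N m; "grip_width": finger opening in m; "grasp_force": force on a finger pad.
Only numpy, scipy, OpenCV 4.12 (cv2) and the standard library are available. Lean on these libraries where they do the work, as an engineer would, in place of code of your own. Each camera call takes 0.05 s, during which the arm holds its last target. There are 200 camera calls.

## Working session

There is one attempt and no reset: what is moved stays moved. The work goes in short steps, Python scripts to look and compute and a tool call to move; the robot and the scene stay as the last step left them, time stands still between calls to the robot, and variables do not carry over. Pictures are saved under pics/ and viewed, at most 10 in all, crops included, and the job is handed in when it is done.

Besides the shell and the picture viewer there is one more tool, called in YAML: its name, and indented under it one key for each argument. step_arm: Moves the arm, as the interface text tells. Its arguments: {"type":"object","properties":{"rows":{"type":"array"},"claw":{"type":"number"}},"required":["rows"]}

```bash
mkdir -p pics; cat > h.py <<'E'
import numpy as np, cv2
from workcell import bot
def pts(cam,depth,mask):
    p=bot.camera_params(cam); v,u=np.nonzero(mask&(depth>0)); d=depth[v,u]
    c=np.stack([(u-p['cx'])/p['fx']*d,-(v-p['cy'])/p['fy']*d,-d,np.ones_like(d)])
    return (np.array(p['pose'])@c)[:3].T,u,v
def save(n,im): cv2.imwrite('pics/'+n,im[:,:,::-1])
E
python3 - <<'E'
from h import *
o=bot.get_obs(); print(o['clock'],o['eef_pos'],o['tool_rot'],o['grip_width'])
a=[]
for c in ['top','scene']:
    im,d=bot.camera(c); save(c+'1.png',im)
    np.savez(c+'.npz',im=im,d=d)
    for t in ['wheel','panel','jar_green','jar_yellow','jar_violet','tube_red','tube_blue','brush_mug','palette_knife']:
        for r in bot.trace(t,c)[:4]:
            P,u,v=pts(c,d,r['pixels'])
            if len(P): print(c,t,round(r['score'],2),np.round(r['uv']),len(P),np.round(np.median(P,0),3),np.round(P.min(0),3),np.round(P.max(0),3))
E
```

```text
0.0 [ 0.11282046 -0.48663076  0.30300511] [ 9.93519334e-01  1.13658461e-01 -1.21314876e-04 -1.03517609e-03] 0.08536811107792984
top wheel 0.74 [339. 216.] 2082 [ 0.576 -0.001  0.058] [ 0.448 -0.133 -0.008] [0.704 0.124 0.071]
top panel 0.62 [339. 212.] 1759 [ 0.576 -0.004  0.059] [ 0.498 -0.09  -0.005] [0.656 0.08  0.071]
top jar_green 0.87 [278. 192.] 299 [0.651 0.203 0.082] [ 0.627  0.175 -0.002] [0.689 0.246 0.094]
top jar_green 0.75 [278. 164.] 313 [0.757 0.212 0.081] [0.733 0.185 0.008] [0.794 0.244 0.093]
top jar_green 0.64 [249. 158.] 336 [0.775 0.308 0.08 ] [0.75  0.283 0.   ] [0.814 0.345 0.091]
top jar_green 0.56 [303. 161.] 332 [0.756 0.109 0.081] [ 0.732  0.08  -0.   ] [0.819 0.14  0.089]
top jar_yellow 0.72 [358. 153.] 357 [ 0.783 -0.075  0.08 ] [ 0.76  -0.113 -0.004] [ 0.846 -0.046  0.09 ]
top jar_violet 0.76 [399. 190.] 313 [ 0.659 -0.197  0.082] [ 0.634 -0.229  0.003] [ 0.694 -0.17   0.089]
top tube_red 0.55 [215. 243.] 287 [0.475 0.414 0.023] [ 0.424  0.4   -0.007] [0.544 0.442 0.037]
top tube_red 0.4 [337. 213.] 2015 [ 0.575 -0.001  0.058] [ 0.448 -0.13  -0.005] [0.
[... 1253 characters left out ...]
9.] 621 [ 0.805 -0.055  0.054] [ 0.707 -0.216 -0.004] [ 0.827 -0.041  0.083]
scene jar_violet 0.94 [272. 191.] 474 [ 0.682 -0.179  0.052] [ 0.641 -0.252 -0.003] [ 0.702 -0.163  0.083]
scene tube_red 0.87 [454. 263.] 419 [0.498 0.424 0.021] [ 0.406  0.389 -0.004] [0.553 0.443 0.03 ]
scene tube_blue 0.57 [283. 162.] 174 [ 0.491 -0.386  0.017] [ 0.42  -0.41  -0.002] [ 0.547 -0.374  0.029]
scene tube_blue 0.54 [325. 206.] 1796 [0.599 0.019 0.055] [ 0.452 -0.164 -0.005] [0.71  0.131 0.061]
scene brush_mug 0.66 [250. 149.] 788 [ 0.606 -0.434  0.072] [ 0.412 -0.76  -0.006] [ 0.639 -0.406  0.2  ]
scene palette_knife 0.83 [487. 339.] 1423 [0.613 0.603 0.003] [ 0.575  0.392 -0.004] [0.661 0.669 0.022]
```

```bash
python3 - <<'E'
from h import *
t=np.load('top.npz')['im'];s=np.load('scene.npz')['im']
save('topc.png',cv2.resize(t[120:290,200:460],None,fx=3,fy=3,interpolation=cv2.INTER_CUBIC))
save('scenec.png',cv2.resize(s[130:310,220:460],None,fx=3.3,fy=3.3,interpolation=cv2.INTER_CUBIC))
E
```

```text
(no output)
```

View pics/topc.png

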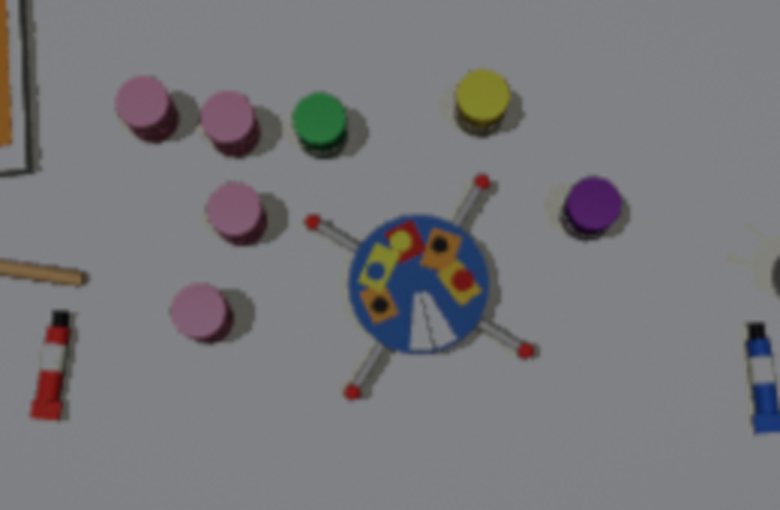

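View pics/scenec.png

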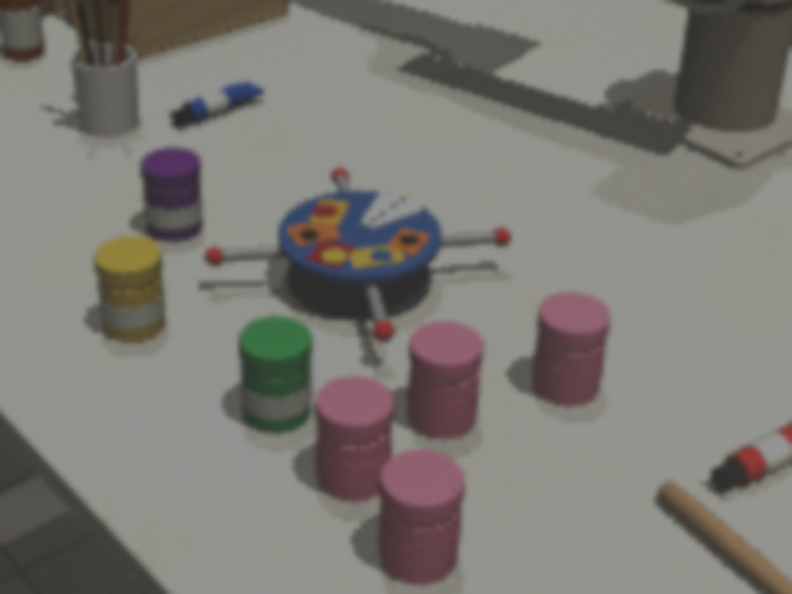

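The top view shows the green jar at full-picture pixel (307,160). The pink look-alikes are at (249,155), (276,161), (278,190) and (267,224); yellow is at (361,153) and violet at (397,188). The white wedge is at about (343,227), facing the robot. I choose the true green one at (307,160), which the scene view confirms with its paper band.

```bash
cat > m.py <<'E'
from h import *
from scipy.optimize import least_squares
def lid(cam,im,d,xy):
    hsv=cv2.cvtColor(im,cv2.COLOR_RGB2HSV).astype(int)
    m=(abs(hsv[...,0]-65)<15)&(hsv[...,1]>100)
    P,_,_=pts(cam,d,m); P=P[(P[:,2]>.076)&(P[:,2]<.09)&(np.hypot(*(P[:,:2]-xy).T)<.06)]
    c,r=cv2.minEnclosingCircle(P[:,:2].astype(np.float32)); return np.r_[c,r,len(P)]
def measure(cam,im=None,d=None):
    if im is None: im,d=bot.camera(cam)
    p=bot.camera_params(cam); M=np.array(p['pose'])
    # rectify: ray-plane at z: world grid -> image
    def rect(z,x0,x1,y0,y1,s=.0005):
        X,Y=np.meshgrid(np.arange(x0,x1,s),np.arange(y0,y1,s),indexing='ij')
        W=np.stack([X,Y,np.full_like(X,z),np.ones_like(X)],-1)@np.linalg.inv(M).T
        u=(p['cx']+p['fx']*W[...,0]/-W[...,2]).astype(np.float32); v=(p['cy']-p['fy']*W[...,1]/-W[...,2]).astype(np.float32)
        return cv2.remap(im,u,v,cv2.INTER_CUBIC),X,Y
    # balls at z=.04
    R,X,Y=rect(.046,.40,.75,-.19,.18); h=cv2.cvtColor(R,cv2.COLOR_RGB2HSV).astype(int)
    m=(((h[...,0]<8)|(h[...,0]>172))&(h[...,1]>130)&(h[...,2]>70)).astype(np.uint8)
    n,L,st,_=cv2.connectedComponentsWithStats(m); B=[]
    for i in range(1,n):
        if st[i,4]>150:
            q=L==i; c=np.array([X[q].mean(),Y[q].mean()])
            if .12<np.hypot(*(c-[.577,-.003]))<.165: B.append(c)
    B=np.array(B)
    f=lambda c:np.hypot(*(B-c).T)-.142
    c=least_squares(f,[.577,-.003]).x if len(B)>2 else np.array([.577,-.003])
    a=np.degrees(np.arctan2(*(B-c).T[::-1])); 
    a4=np.degrees(np.angle(np.mean(np.exp(1j*np.radians(a*4)))))/4
    # wedge: white at z=.06
    R,X,Y=rect(.06,.48,.68,-.1,.1); h=cv2.cvtColor(R,cv2.COLOR_RGB2HSV).astype(int)
    rr=np.hypot(X-c[0],Y-c[1]); w=(h[...,1]<60)&(h[...,2]>120)&(rr<.075)&(rr>.02)
    th=np.degrees(np.angle(np.mean(np.exp(1j*np.arctan2(Y[w]-c[1],X[w]-c[0])))))
    k=np.round((th-45-a4)/90); fine=a4+45+90*k
    print(cam,'axis',c.round(4),'ballres',f(c).round(4),'ball ang',a.round(1),'wedge',th.round(1),'from spokes',fine.round(2),'npx',w.sum())
    g=lid(cam,im,d,np.array([.765,.11]))
    print('green',g.round(4),'dir',np.degrees(np.arctan2(g[1]-c[1],g[0]-c[0])).round(2),'dist',np.hypot(*(g[:2]-c)).round(4))
    return c,fine,g
E
python3 - <<'E'
from m import *
for c in ['top','scene']:
    z=np.load(c+'.npz'); measure(c,z['im'],z['d'])
E
```

```text
top axis [ 0.5754 -0.0043] ballres [-0.0003  0.      0.     -0.0003] ball ang [ 148.9 -121.2   59.   -31.4] wedge -165.9 from spokes -166.18 npx 6189
green [7.611e-01 1.092e-01 2.960e-02 2.220e+02] dir 31.42 dist 0.2176
scene axis [0.5852 0.0052] ballres [-0.0009  0.     -0.0009] ball ang [148.   58.8 -30.1] wedge -162.6 from spokes -166.12 npx 8107
green [7.691e-01 1.165e-01 2.840e-02 2.080e+02] dir 31.17 dist 0.215
```

```bash
cat > w.py <<'E'
from h import *
from scipy.spatial.transform import Rotation as R
def cur():
    o=bot.get_obs(); r=R.from_quat(o['tool_rot']).as_matrix(); return np.array(o['eef_pos']),r
def row(p,r,xyz,yaw):
    t=r.T@(np.array(xyz)-p); y0=np.degrees(np.arctan2(r[1,0],r[0,0])); dy=(yaw-y0+180)%360-180
    return [[round(float(a)*1000,1) for a in t],round(-float(dy),1)]
E
python3 - <<'E'
from w import *
print({k:(np.array(v).round(4).tolist() if k!='pose' else np.array(v).round(3).tolist()) for k,v in bot.camera_params('top').items()})
print(bot.camera_params('scene').keys(), np.array(bot.camera_params('scene')['pose']).round(3))
p,r=cur(); print(np.degrees(np.arctan2(r[1,0],r[0,0])),row(p,r,[.46,-.11,.32],165))
E
```

```text
{'fx': 431.789, 'fy': 431.789, 'cx': 328.7369, 'cy': 198.8146, 'pose': [[0.007, 0.983, -0.184, 0.358], [-1.0, 0.005, -0.013, 0.011], [-0.012, 0.184, 0.983, 1.506], [0.0, 0.0, 0.0, 1.0]]}
dict_keys(['fx', 'fy', 'cx', 'cy', 'pose']) [[-0.779 -0.333  0.532  1.291]
 [ 0.627 -0.421  0.655  0.839]
 [ 0.006  0.844  0.536  0.735]
 [ 0.     0.     0.     1.   ]]
13.050740313143326 [[423.3, -289.0, -16.1], -151.9]
```

step_arm:
  rows:
    - [[35,-24,-5],-10]
    - [[80,-52,-10],-20]
    - [[125,-82,-16],-30]
    - [[170,-113,-16],-40]
    - [[215,-144,-16],-50]
    - [[260,-175,-16],-60]
    - [[305,-206,-16],-70]
    - [[345,-237,-16],-80]
    - [[385,-265,-16],-90]
    - [[415,-283,-16],-100]
    - [[423,-289,-16],-110]
    - [[423,-289,-16],-120]
  claw: 1

```text
clock: 2.5
eef_pos: [0.4604, -0.109, 0.3197]
tool_rot: [0.395, 0.919, 0.0, -0.0]
ft_force: [-0.8, -0.5, 0.3]
grip_width: -0.0001
grasp_force: 0.0
```

step_arm:
  rows:
    - [[0,0,0],-10]
    - [[0,0,0],-20]
    - [[0,0,0],-30]
    - [[0,0,0],-32]
    - [[0,0,0],-32]
    - [[0,0,0],-32]

```text
clock: 3.25
eef_pos: [0.4597, -0.11, 0.3199]
tool_rot: [0.131, 0.991, -0.0, 0.0]
ft_force: [-0.2, -0.5, 1.0]
grip_width: 0.0
grasp_force: 0.0
```

```bash
python3 - <<'E'
from m import *
o=bot.get_obs(); print(o['clock'],o['eef_pos'],o['tool_rot'],o['grip_width'],o['ft_force'])
im,d=bot.camera('wrist'); save('w1.png',im)
print(bot.camera_params('wrist')['pose'])
try: measure('wrist',im,d)
except Exception as e: print(e)
im,d=bot.camera('top'); save('top2.png',im)
E
```

```text
3.25 [ 0.45973934 -0.11003877  0.31993853] [ 1.30751732e-01  9.91415142e-01 -4.24733353e-06  3.66166975e-05] 4.238825878896152e-06 [-0.19548178 -0.45862043  0.97131751]
[[ 2.59617249e-01 -9.23961986e-01 -2.80879212e-01  3.87305777e-01]
 [ 9.65711481e-01  2.48534685e-01  7.50456269e-02 -8.98636624e-02]
 [ 4.68919976e-04 -2.90731419e-01  9.56804589e-01  3.88975303e-01]
 [ 0.00000000e+00  0.00000000e+00  0.00000000e+00  1.00000000e+00]]
wrist axis [ 0.5759 -0.0018] ballres [ 0.    -0.001 -0.001] ball ang [ 148.8 -122.    59.4] wedge -167.2 from spokes -166.24 npx 7905
green [7.615e-01 1.141e-01 3.200e-02 1.322e+03] dir 32.0 dist 0.2189
```

View pics/w1.png

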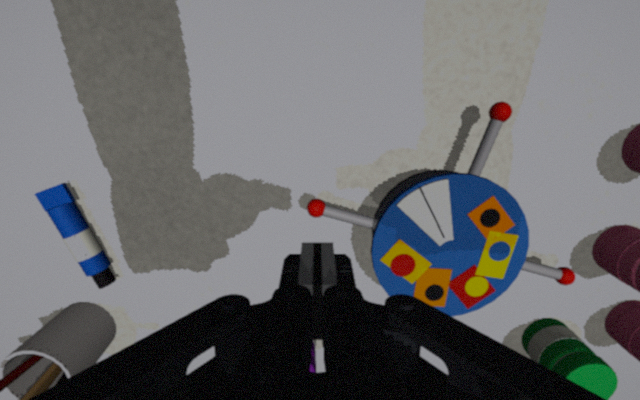

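The wrist view agrees with the top camera: axis ≈ (0.576, −0.003), wedge −166°, green jar at about 31.6°. So the wheel must turn −162° (clockwise). I will go down beside the spoke at 238.5°.

```bash
python3 - <<'E'
from w import *
p,r=cur(); print(row(p,r,[.5533,-.1147,.22],258.5))
# frame at 258.5: rows for push arc (relative to pose at start)
c=np.array([.576,-.003]);a0=258.5;R0=.114
yaw=np.radians(a0); ex=np.array([np.cos(yaw),np.sin(yaw)]); ey=np.array([np.sin(yaw),-np.cos(yaw)])
P=lambda a:c+R0*np.array([np.cos(np.radians(a)),np.sin(np.radians(a))])
for k in range(0,100,3):
    v=(P(a0-k)-P(a0))*1000; print(k,[round(float(v@ex)),round(float(v@ey))],end=' ')
E
```

```text
[[-91.6, 19.7, 99.9], -93.5]
0 [0, 0] 3 [0, 6] 6 [-1, 12] 9 [-1, 18] 12 [-2, 24] 15 [-4, 30] 18 [-6, 35] 21 [-8, 41] 24 [-10, 46] 27 [-12, 52] 30 [-15, 57] 33 [-18, 62] 36 [-22, 67] 39 [-25, 72] 42 [-29, 76] 45 [-33, 81] 48 [-38, 85] 51 [-42, 89] 54 [-47, 92] 57 [-52, 96] 60 [-57, 99] 63 [-62, 102] 66 [-68, 104] 69 [-73, 106] 72 [-79, 108] 75 [-84, 110] 78 [-90, 112] 81 [-96, 113] 84 [-102, 113] 87 [-108, 114] 90 [-114, 114] 93 [-120, 114] 96 [-126, 113] 99 [-132, 113]
```

step_arm:
  rows:
    - [[0,0,0],-10]
    - [[-10,2,0],-20]
    - [[-25,5,0],-30]
    - [[-45,10,10],-40]
    - [[-65,15,30],-50]
    - [[-85,19,50],-60]
    - [[-92,20,75],-70]
    - [[-92,20,95],-80]
    - [[-92,20,100],-90]
    - [[-92,20,100],-93.5]
    - [[-92,20,100],-93.5]
    - [[-92,20,100],-93.5]

```text
clock: 4.85
eef_pos: [0.5539, -0.1145, 0.22]
tool_rot: [-0.633, 0.774, -0.0, 0.0]
ft_force: [-0.8, 0.2, -0.2]
grip_width: -0.0001
grasp_force: 0.0
```

step_arm:
  rows:
    - [[0,0,25],0]
    - [[0,0,50],0]
    - [[0,0,75],0]
    - [[0,0,95],0]
    - [[0,0,108],0]
    - [[0,0,115],0]
    - [[0,0,115],0]

```text
clock: 5.72
eef_pos: [0.5538, -0.1144, 0.1049]
tool_rot: [-0.633, 0.774, 0.0, -0.0]
ft_force: [-1.1, 0.5, 0.7]
grip_width: -0.0001
grasp_force: 0.0
```

```bash
python3 - <<'E'
from m import *
o=bot.get_obs(); print(o['clock'],o['eef_pos'],o['tool_rot'],o['ft_force'],o['joint_pos'])
im,d=bot.camera('top'); a=im[150:270,260:420]
im2,d=bot.camera('scene'); b=im2[110:230,250:410]
save('d1.png',cv2.resize(np.vstack([a,b]),None,fx=2.5,fy=2.5,interpolation=cv2.INTER_CUBIC))
E
```

```text
5.725 [ 0.55378964 -0.11444192  0.10485273] [-6.32978010e-01  7.74169766e-01  7.73163494e-05 -7.38836461e-05] [-1.1339176   0.54021622  0.65233719] [-2.03776696e-01  5.27999653e-01 -1.19369430e-01  9.23640425e-01
 -1.73213019e-05 -1.57456451e+00]
```

View pics/d1.png

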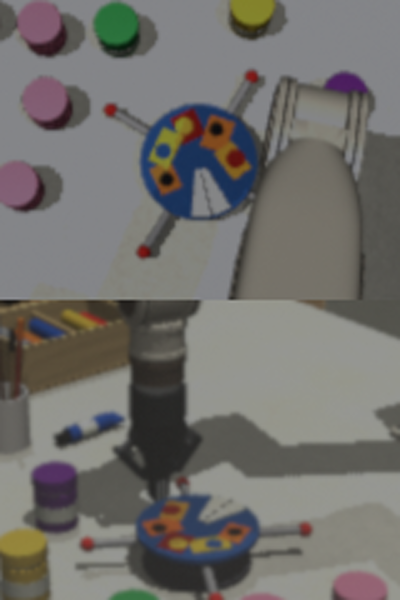

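The finger is down beside the near-right spoke (ball at about (182,482) in the lower half), and the wheel has not moved. I start pushing.

step_arm:
  rows:
    - [[0,6,0],3]
    - [[-1,12,0],6]
    - [[-1,18,0],9]
    - [[-2,24,0],12]
    - [[-4,30,0],15]
    - [[-6,35,0],18]
    - [[-8,41,0],21]
    - [[-10,46,0],24]
    - [[-12,52,0],27]
    - [[-15,57,0],30]
    - [[-18,62,0],33]
    - [[-22,67,0],36]

```text
clock: 7.32
eef_pos: [0.4932, -0.0799, 0.1061]
tool_rot: [-0.362, 0.932, -0.001, 0.001]
ft_force: [0.5, -2.1, 0.3]
grip_width: 0.0
grasp_force: 0.5
```

```bash
python3 - <<'E'
from m import *
o=bot.get_obs(); q=np.array(o['eef_pos'][:2])-[.576,-.003]; print(np.hypot(*q),np.degrees(np.arctan2(q[1],q[0]))%360)
for c in ['top','scene']: measure(c)
E
```

```text
0.11304801906608192 222.89055231163172
top axis [ 0.5753 -0.0042] ballres [-0.0002 -0.0002 -0.    ] ball ang [123.7 -56.6  33.7] wedge 172.1 from spokes 168.56 npx 6374
green [7.615e-01 1.094e-01 3.000e-02 2.180e+02] dir 31.41 dist 0.2181
scene axis [0.5833 0.0043] ballres [-0.0008 -0.0008  0.    ] ball ang [121.1 -55.4  33.2] wedge 171.1 from spokes 167.96 npx 7180
green [7.692e-01 1.167e-01 2.980e-02 2.140e+02] dir 31.17 dist 0.2172
```

step_arm:
  rows:
    - [[0,6,0],3]
    - [[-1,12,0],6]
    - [[-1,18,0],9]
    - [[-2,24,0],12]
    - [[-4,30,0],15]
    - [[-6,35,0],18]
    - [[-8,41,0],21]
    - [[-10,46,0],24]
    - [[-12,52,0],27]
    - [[-15,57,0],30]
    - [[-18,62,0],33]
    - [[-22,67,0],36]

```text
clock: 8.93
eef_pos: [0.4638, -0.0155, 0.1055]
tool_rot: [-0.057, 0.998, -0.0, 0.001]
ft_force: [-1.5, -0.6, 1.2]
grip_width: -0.0
grasp_force: 0.6
```

step_arm:
  rows:
    - [[0,6,0],3]
    - [[-1,12,0],6]
    - [[-1,18,0],9]
    - [[-2,24,0],12]
    - [[-4,30,0],15]
    - [[-6,35,0],18]
    - [[-8,41,0],21]
    - [[-10,46,0],24]
    - [[-10,46,0],24]

```text
clock: 10.05
eef_pos: [0.4687, 0.0317, 0.1054]
tool_rot: [0.151, 0.989, 0.0, 0.001]
ft_force: [0.7, 0.3, 0.4]
grip_width: 0.0002
grasp_force: 0.0
```

```bash
python3 - <<'E'
from m import *
from w import *
o=bot.get_obs(); q=np.array(o['eef_pos'][:2])-[.576,-.003]; print(np.hypot(*q),np.degrees(np.arctan2(q[1],q[0]))%360)
c,f,g=measure('top')
p,r=cur()
y0=np.degrees(np.arctan2(r[1,0],r[0,0])); b=[.576-.013*0,-.003]
# back off 4deg, up, then over the new start
sp=(f-45-90)%360; print('spokes',[(f+45+90*k)%360 for k in range(4)])
for a,z in [(y0+5,.105),(y0+5,.2),(261,.2)]:
    print(round(a%360,1),row(p,r,[.576+.114*np.cos(np.radians(a)),-.003+.114*np.sin(np.radians(a)),z],a))
E
```

```text
0.11272645454091836 162.08085207349242
top axis [ 0.575 -0.005] ballres [0.0011 0.0011 0.    ] ball ang [-116.8   63.3  -26.9] wedge 131.8 from spokes 108.19 npx 10141
green [7.612e-01 1.094e-01 2.940e-02 2.220e+02] dir 31.55 dist 0.2185
spokes [np.float64(153.19046463414577), np.float64(243.19046463414577), np.float64(333.19046463414577), np.float64(63.19046463414577)]
167.6 [[0.8, -10.9, 0.3], -5.0]
167.6 [[0.6, -10.8, -94.7], -5.0]
261 [[-129.5, -113.7, -94.6], -98.4]
```

step_arm:
  rows:
    - [[0,-6,0],-3]
    - [[1,-11,0],-5]
    - [[1,-11,-20],-5]
    - [[1,-11,-50],-5]
    - [[1,-11,-80],-5]
    - [[1,-11,-95],-8]
    - [[-8,-20,-95],-18]
    - [[-25,-35,-95],-28]
    - [[-45,-50,-95],-38]
    - [[-65,-65,-95],-48]
    - [[-85,-80,-95],-58]
    - [[-105,-95,-95],-68]

```text
clock: 11.6
eef_pos: [0.5402, -0.0916, 0.2001]
tool_rot: [-0.43, 0.903, -0.0, 0.0]
ft_force: [0.3, 0.9, -0.8]
grip_width: -0.0
grasp_force: 0.0
```

```bash
python3 - <<'E'
from w import *
p,r=cur(); a=262; print(p,row(p,r,[.576+.114*np.cos(np.radians(a)),-.003+.114*np.sin(np.radians(a)),.2],a))
E
```

```text
[ 0.54020847 -0.09163433  0.20006156] [[6.3, -30.8, 0.1], -31.1]
```

step_arm:
  rows:
    - [[2,-10,0],-10]
    - [[4,-20,0],-20]
    - [[6,-31,0],-30]
    - [[6,-31,0],-31]
    - [[6,-31,0],-31]
    - [[6,-31,25],-31]
    - [[6,-31,50],-31]
    - [[6,-31,75],-31]
    - [[6,-31,90],-31]
    - [[6,-31,95],-31]
    - [[6,-31,95],-31]

```text
clock: 12.98
eef_pos: [0.56, -0.1149, 0.1052]
tool_rot: [-0.653, 0.757, -0.0, 0.0]
ft_force: [0.0, 0.3, -0.6]
grip_width: 0.0
grasp_force: 0.0
```

```bash
python3 - <<'E'
from m import *
o=bot.get_obs(); q=np.array(o['eef_pos'][:2])-[.576,-.003]; print(np.hypot(*q),np.degrees(np.arctan2(q[1],q[0]))%360)
for c in ['top','scene']: measure(c)
E
```

```text
0.11299504872246253 261.8819707159668
top axis [ 0.5756 -0.004 ] ballres [-0. -0. -0.] ball ang [153.2  63.3 -27.3] wedge 106.4 from spokes 108.07 npx 6617
green [7.609e-01 1.097e-01 2.980e-02 2.180e+02] dir 31.53 dist 0.2174
scene axis [0.5854 0.0053] ballres [-0.0009  0.     -0.0009] ball ang [152.1  63.  -25.9] wedge 111.7 from spokes 108.06 npx 7402
green [7.694e-01 1.163e-01 2.930e-02 2.100e+02] dir 31.1 dist 0.2149
```

step_arm:
  rows:
    - [[0,6,0],3]
    - [[-1,12,0],6]
    - [[-1,18,0],9]
    - [[-2,24,0],12]
    - [[-4,30,0],15]
    - [[-6,35,0],18]
    - [[-8,41,0],21]
    - [[-10,46,0],24]
    - [[-12,52,0],27]
    - [[-15,57,0],30]
    - [[-18,62,0],33]
    - [[-22,67,0],36]

```text
clock: 14.58
eef_pos: [0.4976, -0.0838, 0.1062]
tool_rot: [-0.386, 0.922, -0.001, 0.001]
ft_force: [0.5, -1.2, 0.3]
grip_width: 0.0001
grasp_force: 0.5
```

step_arm:
  rows:
    - [[0,6,0],3]
    - [[-1,12,0],6]
    - [[-1,18,0],9]
    - [[-2,24,0],12]
    - [[-4,30,0],15]
    - [[-6,35,0],18]
    - [[-8,41,0],21]
    - [[-10,46,0],24]
    - [[-12,52,0],27]
    - [[-15,57,0],30]
    - [[-18,62,0],33]
    - [[-22,67,0],36]
    - [[-22,67,0],36]

```text
invalid input
```

```bash
python3 - <<'E'
from m import *
o=bot.get_obs(); q=np.array(o['eef_pos'][:2])-[.576,-.003]; print(o['clock'],np.hypot(*q),np.degrees(np.arctan2(q[1],q[0]))%360)
for c in ['top','scene']: measure(c)
E
```

```text
14.575 0.11253837062538588 225.86363478185046
top axis [ 0.5755 -0.0042] ballres [-0. -0. -0.] ball ang [126.6 -53.9  36.6] wedge 81.5 from spokes 81.44 npx 6861
green [7.615e-01 1.093e-01 2.910e-02 2.170e+02] dir 31.39 dist 0.2179
scene axis [0.5852 0.0054] ballres [-0.0007 -0.0007  0.    ] ball ang [125.  -53.5  35.7] wedge 82.6 from spokes 80.72 npx 7450
green [7.693e-01 1.159e-01 2.860e-02 2.140e+02] dir 30.97 dist 0.2147
```

step_arm:
  rows:
    - [[0,6,0],3]
    - [[-1,12,0],6]
    - [[-1,18,0],9]
    - [[-2,24,0],12]
    - [[-4,30,0],15]
    - [[-6,35,0],18]
    - [[-8,41,0],21]
    - [[-10,46,0],24]
    - [[-12,52,0],27]
    - [[-15,57,0],30]
    - [[-18,62,0],33]
    - [[-22,67,0],36]

```text
clock: 16.18
eef_pos: [0.4649, -0.0209, 0.1056]
tool_rot: [-0.083, 0.997, -0.0, 0.001]
ft_force: [-1.7, -0.2, 1.6]
grip_width: 0.0002
grasp_force: 0.6
```

step_arm:
  rows:
    - [[0,6,0],3]
    - [[-1,12,0],6]
    - [[-1,17,0],8.5]
    - [[-2,20,0],10]
    - [[-2,20,0],10]

```text
clock: 16.8
eef_pos: [0.4635, -0.0005, 0.1052]
tool_rot: [0.003, 1.0, 0.0, 0.0]
ft_force: [-0.1, -0.2, -0.3]
grip_width: 0.0
grasp_force: 0.0
```

```bash
python3 - <<'E'
from m import *
o=bot.get_obs(); q=np.array(o['eef_pos'][:2])-[.576,-.003]; print(o['clock'],np.hypot(*q),np.degrees(np.arctan2(q[1],q[0]))%360)
for c in ['top','scene']: measure(c)
E
```

```text
16.8 0.11256058188257566 178.73964518781756
top axis [ 0.5752 -0.0044] ballres [0.0004 0.0004 0.    ] ball ang [-100.3   79.7  -10.3] wedge 130.5 from spokes 124.68 npx 14898
green [7.619e-01 1.094e-01 2.980e-02 2.190e+02] dir 31.38 dist 0.2186
scene axis [0.5851 0.0032] ballres [-0.0008 -0.0017 -0.0017 -0.0008] ball ang [167.9 -99.8  80.3  -8.5] wedge 34.4 from spokes 34.98 npx 8370
green [7.694e-01 1.154e-01 2.900e-02 2.090e+02] dir 31.33 dist 0.2157
```

step_arm:
  rows:
    - [[0,3,0],1.5]
    - [[0,6,0],3]
    - [[0,6.5,0],3.2]
    - [[0,6.5,0],3.2]

```text
clock: 17.4
eef_pos: [0.4632, 0.0059, 0.1049]
tool_rot: [0.032, 0.999, 0.0, 0.0]
ft_force: [0.1, 0.1, -0.3]
grip_width: 0.0002
grasp_force: 0.2
```

```bash
python3 - <<'E'
from m import *
for c in ['top','scene']: measure(c)
E
```

```text
top axis [ 0.5752 -0.0041] ballres [0.0003 0.0003 0.    ] ball ang [-103.5   76.6  -13.7] wedge 122.1 from spokes 121.45 npx 15227
green [7.613e-01 1.091e-01 2.950e-02 2.180e+02] dir 31.32 dist 0.2178
scene axis [0.5849 0.0024] ballres [-0.0008 -0.0018 -0.0018 -0.0008] ball ang [ 164.6 -103.1   77.1  -11.4] wedge 32.3 from spokes 31.79 npx 8436
green [7.692e-01 1.173e-01 2.830e-02 2.100e+02] dir 31.92 dist 0.2172
```

Aligned at about 31.5°. I back off, rise, and check with the tool clear.

step_arm:
  rows:
    - [[0,-5,0],-2]
    - [[0,-10,0],-4]
    - [[0,-14,0],-4]
    - [[0,-14,-15],-4]
    - [[0,-14,-45],-4]
    - [[0,-14,-80],-4]
    - [[10,-14,-110],-4]
    - [[40,-14,-140],-4]
    - [[75,-14,-160],-4]
    - [[100,-14,-170],-4]
    - [[100,-14,-170],-4]
    - [[100,-14,-170],-4]

```text
clock: 19.0
eef_pos: [0.363, -0.0018, 0.2748]
tool_rot: [-0.003, 1.0, 0.0, 0.0]
ft_force: [0.5, 0.0, 0.1]
grip_width: -0.0001
grasp_force: 0.0
```

```bash
python3 - <<'E'
from m import *
for c in ['top','scene','wrist']:
    im,d=bot.camera(c)
    try: measure(c,im,d)
    except Exception as e: print(c,e)
    if c=='top': save('f.png',cv2.resize(im[110:290,200:460],None,fx=3,fy=3,interpolation=cv2.INTER_CUBIC))
    if c=='wrist': save('fw.png',im)
print(bot.get_obs()['clock'],bot.get_obs()['eef_pos'])
E
```

```text
top axis [ 0.5756 -0.0043] ballres [-0.0004  0.0003  0.0003 -0.0004] ball ang [ 167.1 -103.7   76.7  -13.7] wedge 31.4 from spokes 31.61 npx 6474
green [7.614e-01 1.096e-01 2.970e-02 2.180e+02] dir 31.5 dist 0.2178
scene axis [0.5848 0.0024] ballres [-0.0007 -0.0018 -0.0017 -0.0007] ball ang [ 165.  -103.    77.   -11.4] wedge 32.1 from spokes 31.89 npx 8356
green [7.694e-01 1.168e-01 2.880e-02 2.080e+02] dir 31.79 dist 0.2172
wrist axis [ 0.577 -0.003] ballres [0.0042] ball ang [165.7] wedge nan from spokes nan npx 0
green [0. 0. 0. 0.] dir 179.7 dist 0.577
19.15 [ 0.36295389 -0.00179691  0.27435768]
  return _methods._mean(a, axis=axis, dtype=dtype,
  ret = ret.dtype.type(ret / rcount)
```

View pics/f.png

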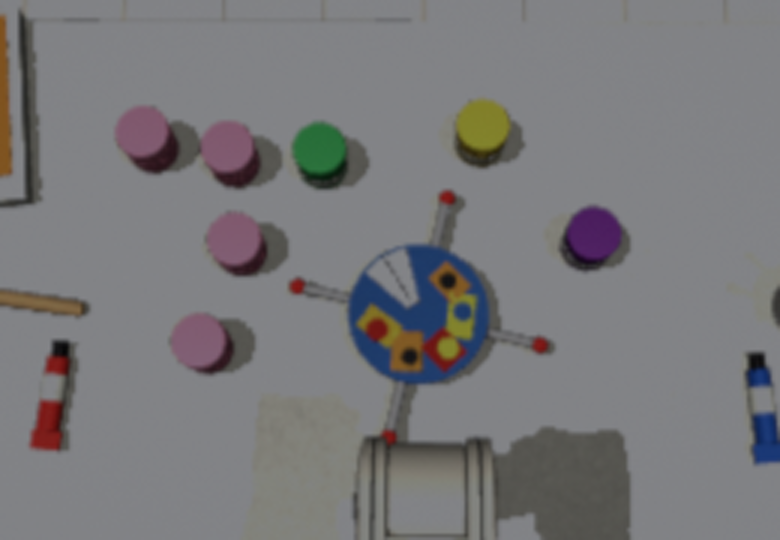

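The wedge at crop pixel (392,275) points at the green jar at (320,150). The two cameras put the pointing error at about 0.1°, and the jars and tubes in view have not moved.

```bash
python3 -c "
from workcell import bot
print(bot.job_done())"
```

```text
the job is handed in; nothing more can be done
None
```

The white wedge now points at the green jar to within about 0.1° by the top and scene cameras; it was pushed round by the spokes only, the other jars and tubes in view stayed put, and the job was handed in at about 19 s with the arm clear.

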